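# Slide the rod block home in the gluing jig

## Robot

A 6-joint arm with a two-finger parallel gripper is mounted at the origin on the work surface. World frame = base frame: x ahead of the robot, y to its left, z up, the work surface at z = 0. Lengths are in m, angles in rad, forces in N, time in s.
With the tool pointing down it reaches from about 0.35 to 0.925 m from the base axis. Payload 6.4 kg.
Tool frame: the origin (TCP) lies at the very end of the fingers, on their centre line; the grasp point (between the pads) lies 19 mm behind it (env.tcp_to_grasp is the distance from the TCP to the grasp point, in m); z points along the fingers, y is the line along which they close (so a half turn about z gives the same grasp; the last joint's range is limited). The gripper opens to 94 mm and grips with 3 to 60 N. Pads are 16 mm wide; open, the fingers measure 119 mm over their backs; the gripper's body (75 mm by 177 mm) begins 78 mm behind the grasp point.
Start: joints at [0.959, 0.245, 1.558, -0, 1.339, -0.174], TCP at [0.276, 0.589, 0.205] pointing down, gripper open.
Joint ranges: [-3.13, 3.13], [-1.02, 2.26], [0.13, 2.54], [-0.95, 4.09], [0.21, 2.88], [-2.74, 2.74]. Speed limits (rad/s): [2.57, 2.57, 3.14, 3.14, 3.14, 3.14].

## Interface

Orientations are given as a rotation vector (axis times angle).
In Python, from rig import env gives the robot as it stands.
- The arm moves only by the tool play_rows, never from a script. Its argument "series" is a list of rows, each a list of 3 entries, a list of its own where there are three numbers: the shift along the tool's x, y, z each as a share of 0.8 m, from -1 to 1, then the turn about the tool's z as a share of 360 degrees, from -1 to 1, then the opening, from -1 (shut) to 1 (fully open). A call has exactly 8 rows; each row is the pose to reach, as a shift and turn from the pose commanded when the call began, along the tool's axes at that moment, turning the shorter way round; what a row does not reach only later rows make up. A row lasts 1/10 s, in which the tool goes at most 50 mm and 8.59 degrees, less where a joint would pass 70% of its speed; a pose out of reach is approached as far as the arm can. A call with a number of a shift or a turn outside -1 to 1 is refused whole. A call with a gripper value outside its range is refused whole. The fingers move at their own pace and stop on an object; the grip force is fixed at half the most. Time passes only in rows, so rows that repeat a pose let the fingers close, or fill a call up. It gives the time, the measured TCP pose, the force, the opening and the grip force at its end, in the units of the state.
- env.get_state(): the state, without advancing time (a new reading comes with each control period).
- env.capture(name): name is "scene" or "top" or "wrist"; returns a dict with "img" (400x640x3 uint8, blue, green, red), "K" (3x3 intrinsics, pixels), "origin" and "orientation" of the camera in the world. Camera axes: x right, y down, z forward; pixel columns grow to the right and rows downward; lengths in m; the calibration is good to about 2 mm. A picture is of the moment at which its call begins. There is no depth.
- env.sign_off(): hands the job in; it is judged then, once.
The state is a dict: "clock": time; "q": joint angles; "qvel": joint speeds; "joint_efforts": joint torques, N m; "tcp_pos": TCP position; "tcp_rot": TCP orientation; "contact_force": force on the tool from outside, world axes, zero at the start; "torque": the same for the moment, N m; "grip_width": finger opening in m; "finger_force": force on a finger pad.
Only numpy, scipy, OpenCV 4.12 (cv2) and the standard library are available. Lean on these libraries where they do the work, as an engineer would, in place of code of your own. Each camera call takes 0.05 s, during which the arm holds its last target. There are 200 camera calls.

## Task

Seat the small beech block in the corner of the steel gluing jig without picking it up: with your fingertips push its long side flat against the long fence about where it lies, then keep it pinned against that fence and slide it along until its end butts fully home against the short end stop, and take your hand away. Do not lift, tip or carry the block, and leave the drying wing frame in the jig and everything else on the bench where it is.

Things in the scene. Friction and masses are not known exactly. Their poses are not given: they have to be found in the camera images.
- jig: Fixed gluing jig: steel plate 190 mm (x) by 260 mm (y), upper face 8 mm above the bench. Two aluminium bars 12 mm wide, 12 mm high stand on it: the long fence along the whole +x edge (the side away from the robot), the short end stop along the whole +y edge; they meet in the corner. The other edges are open. Origin: plate centre at bench height. Place varies, yaw within 0.4 rad.
- corner (a point): Inner corner of long fence and end stop, on the plate's upper face, axes as the jig's. The fence's face is the plane x = 0, the end stop's face the plane y = 0; the inside of the jig has negative x and y, so -x is the distance from the fence and -y from the stop. The block is home with its centre at x = -15 mm, y = -25 mm.
- rod_block: Loose beech block, a small dark rod hole in the middle of its top: 30 mm (its x) by 50 mm (its y) by 18 mm high, about 25 g. Origin: centre of its underside. It starts flat on the plate, turned up to 0.4 rad from square, centre 42 to 62 mm from the fence and 130 to 190 mm from the end stop. Fingers leaning on its side with 5 N drag it along the fence by friction.
- wing_frame: Loose plywood ladder frame 50 mm (jig x) by 70 mm (jig y) by 8 mm high, drying flat on the plate by the end stop, its centre about 122 mm from the fence and 40 mm from the stop; origin at the centre of its underside. Leave alone.
- magnet_a: Dark block magnet 24 x 24 x 20 mm stuck fast to the plate (it cannot be moved) between the wing frame and the lane along the fence: centre 84 mm from the fence, 45 mm from the stop, so the lane along the fence is 72 mm wide there. Origin: centre of its underside.
- magnet_b: The same magnet, stuck fast at the other end of the wing frame: centre 122 mm from the fence, 88 mm from the stop.
- crow: Bystander: black crow figure about 115 mm tall on a round wooden foot of 68 mm; origin at the centre of its underside.
- paint_jar: Bystander: closed jar of black paint, 54 mm across, 70 mm tall; origin at the centre of its underside.
- tape_roll: Bystander: black tape ring, 90 mm across, 48 mm tall, lying flat; origin at the centre of its underside.
- brush: Bystander: flat brush 190 mm long lying on the bench; origin in its handle line, on the underside.
- pliers: Bystander: pliers about 140 mm long lying flat beyond the jig, 14 mm high; origin at the middle of the underside.
Mind the look-alikes: they are no part of the job. Of the things like the rod_block, leave any that is red or turquoise; of the rest the larger one is meant.

How it is judged:
On the way:
1. the block lies with its long side flat against the long fence (gap under 4 mm, square), its end still at least 80 mm from the end stop (x of rod_block in the frame of corner above -0.019 m and angle between the y axis of rod_block and the y axis of jig, either way round below 0.07 rad and y of rod_block in the frame of corner below -0.105 m and z of rod_block in the frame of corner below 0.003 m and angle between rod_block's own z axis and vertical below 0.06 rad), for 0.1 s.
At the end, for the whole second after the job is handed in: the block lies flat and at rest in the corner, long side to the long fence and end to the end stop, each gap under 3 mm, square within 0.07 rad, and nothing else has been moved (x of rod_block in the frame of corner between -0.018 and -0.012 m and y of rod_block in the frame of corner between -0.028 and -0.022 m and angle between the y axis of rod_block and the y axis of jig, either way round below 0.07 rad and z of rod_block in the frame of corner below 0.003 m and angle between rod_block's own z axis and vertical below 0.06 rad and linear speed of rod_block below 0.01 m/s and angular speed of rod_block below 0.1 rad/s and distance of wing_frame from where it was at the start of the episode below 0.008 m and distance of each of crow, paint_jar, tape_roll, brush, pliers from where it was at the start of the episode below 0.02 m); the robot touches nothing.
It fails at once if the block is lifted or carried (more than 6 mm off the plate) (z of rod_block in the frame of corner above 0.006 m).
It fails at once if the block is tipped (more than 0.25 rad) (angle between rod_block's own z axis and vertical above 0.25 rad).
It fails at once if on the last 70 mm to the end stop the block is off the fence (more than 6 mm) (y of rod_block in the frame of corner above -0.095 m and x of rod_block in the frame of corner below -0.021 m).
It fails at once if the drying wing frame is moved (more than 8 mm) (distance of wing_frame from where it was at the start of the episode above 0.008 m).
It fails at once if another thing on the bench is moved (more than 20 mm) (distance of any of crow, paint_jar, tape_roll, brush, pliers from where it was at the start of the episode above 0.02 m).
It also fails if it takes over 48 s, if anything falls off the work surface, if the arm or the gripper's body presses on something with over 40 N, if the wrist force passes 120 N, or if a joint passes its speed limit or range.

## Working session

There is one attempt and no reset: what is moved stays moved. The work goes in short steps, Python scripts to look and compute and a tool call to move; the robot and the scene stay as the last step left them, time stands still between calls to the robot, and variables do not carry over. Pictures are saved under pics/ and viewed, at most 10 in all, crops included, and the job is handed in when it is done.

Besides the shell and the picture viewer there is one more tool, called after "Emit:" as name(argument=value, ...), one argument or row to a line, values as JSON. play_rows: Moves the arm, as the interface text tells. Its arguments: {"type":"object","properties":{"series":{"type":"array"}},"required":["series"]}

```bash
mkdir -p pics; ls; python3 - <<'E'
from rig import env
import cv2, pickle
d={}
for n in ("top","scene"):
    c=env.capture(n); d[n]=c; cv2.imwrite(f"pics/{n}0.png",c["img"]); print(n,c["K"],c["origin"],c["orientation"])
pickle.dump(d,open("cap0.pkl","wb"))
print(env.get_state())
E
```

```text
pics
top [[485.64500155   0.         324.88382388]
 [  0.         485.64500155 199.16676102]
 [  0.           0.           1.        ]] [ 0.29270463 -0.00303395  1.47387008] [-2.21088856  2.00063574 -0.20190614]
scene [[441.9908428    0.         316.81728249]
 [  0.         441.9908428  196.51217386]
 [  0.           0.           1.        ]] [ 1.19810461 -0.66032926  0.79416262] [-2.14736241 -0.8057594   0.37921955]
{'clock': 0.1, 'q': array([ 9.58911150e-01,  2.45750166e-01,  1.55885662e+00, -1.90653244e-05,
        1.33867776e+00, -1.74091818e-01]), 'qvel': array([-0.00049958, -0.0035846 , -0.00286436, -0.00074216,  0.00058064,
        0.00112948]), 'joint_efforts': array([-4.04895827e-04, -4.16915059e+01, -3.15525448e+01,  6.86749024e-02,
        3.09871486e-02, -3.95758298e-05]), 'tcp_pos': array([0.27525176, 0.58826579, 0.20447083]), 'tcp_rot': array([-6.82061591e-01, -3.06601165e+00,  2.46569180e-03]), 'contact_force': array([-0.31513022, -0.01606722,  0.25223903]), 'torque': array([ 0.01627222, -0.00137888,  0.01330443]), 'finger_force': 0.0, 'grip_width': 0.09378710373246146}
```

View pics/top0.png

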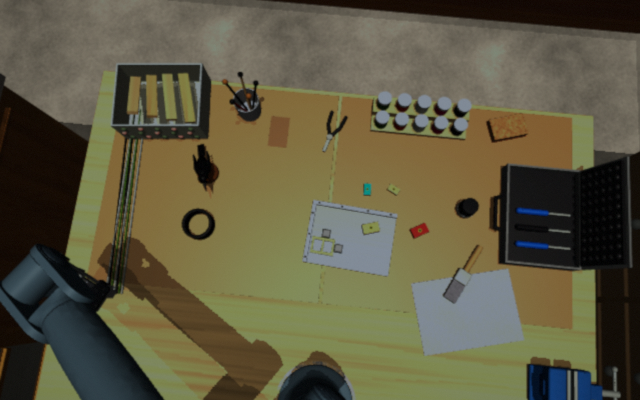

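View pics/scene0.png

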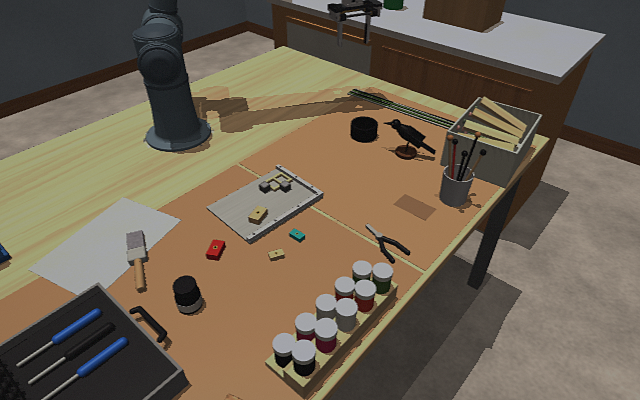

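The top view shows the jig at about (350,238), with the fence on its upper side and the stop on its left. Candidates are a beech block on the plate (371,228), a turquoise one (367,189), a small beech one (393,190) and a red one (419,230). I choose (371,228), the larger of the uncoloured pair, and check it in a crop.

```bash
python3 - <<'E'
import cv2,pickle
d=pickle.load(open("cap0.pkl","rb"))
a=d["top"]["img"][190:285,295:405]; cv2.imwrite("pics/ctop.png",cv2.convertScaleAbs(cv2.resize(a,None,fx=6,fy=6,interpolation=cv2.INTER_CUBIC),alpha=1.5))
a=d["scene"]["img"][155:250,200:330]; cv2.imwrite("pics/cscene.png",cv2.convertScaleAbs(cv2.resize(a,None,fx=6,fy=6,interpolation=cv2.INTER_CUBIC),alpha=1.4))
E
```

```text
(no output)
```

View pics/ctop.png

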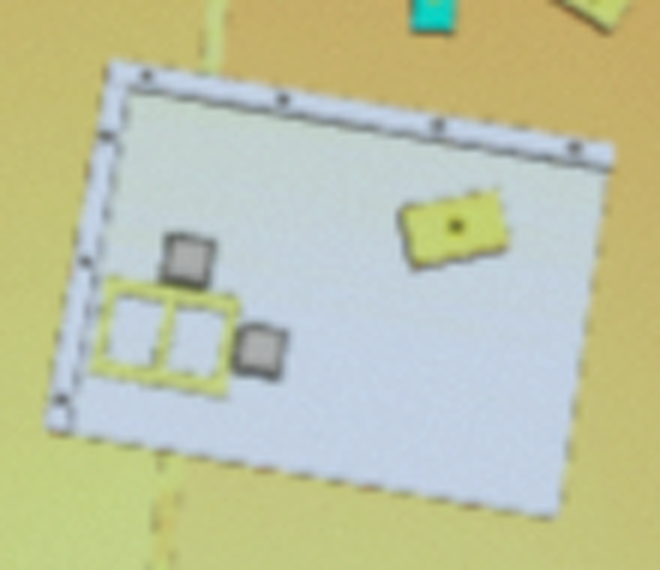

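View pics/cscene.png

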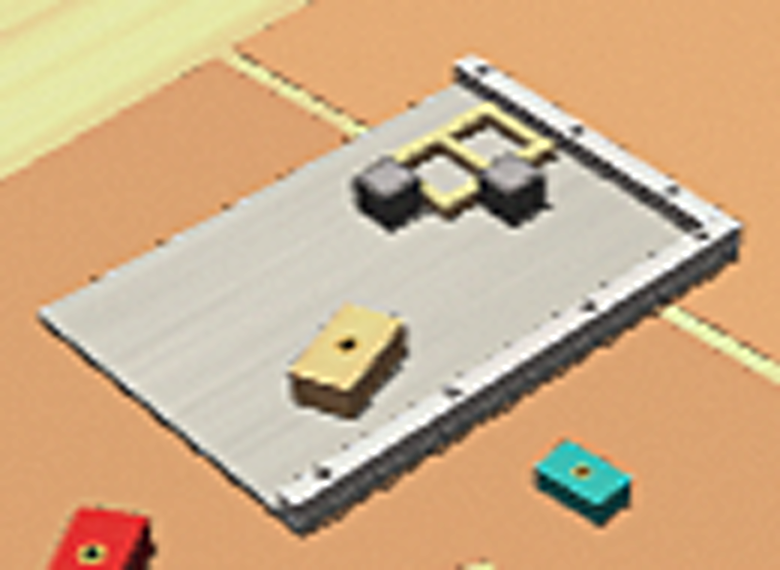

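The crops confirm the choice: a plain beech block with a dark hole, hole at (456,226) in the top crop and (347,345) in the scene crop. The magnets, frame, fence and stop are all as described.

```bash
cat > h.py <<'E'
import numpy as np, pickle, cv2
from scipy.spatial.transform import Rotation as R
from scipy.optimize import least_squares
def proj(c,P):
    p=(np.atleast_2d(P)-c["origin"])@R.from_rotvec(c["orientation"]).as_matrix()
    return p[:,:2]/p[:,2:]*[c["K"][0][0],c["K"][1][1]]+[c["K"][0][2],c["K"][1][2]]
def unproj(c,uv,z):
    r=np.linalg.solve(np.array(c["K"]),[uv[0],uv[1],1]); r=R.from_rotvec(c["orientation"]).as_matrix()@r
    o=np.array(c["origin"]); return o+r*(z-o[2])/r[2]
def tri(obs): # [(cam,uv),...]
    return least_squares(lambda X:np.concatenate([proj(c,X)[0]-uv for c,uv in obs]),[.5,0,.02])
def rect(x,y,yaw,pts):
    c,s=np.cos(yaw),np.sin(yaw); pts=np.array(pts,float)
    return np.c_[x+c*pts[:,0]-s*pts[:,1], y+s*pts[:,0]+c*pts[:,1], pts[:,2]]
def crop(p,off,f=6): return (np.array(p,float)+.5)/f-.5+off
E
python3 - <<'E'
from h import *
d=pickle.load(open("cap0.pkl","rb")); T,S=d["top"],d["scene"]
J=[[.095,.130,.020],[.095,-.130,.020],[-.095,.130,.020],[-.095,-.130,.008]]
t=crop([(108,60),(614,145),(46,430),(558,518)],[295,190]); s=crop([(741,225),(298,512),(457,62),(42,314)],[200,155])
for i in range(4):
    r=tri([(T,t[i]),(S,s[i])]); print("jig pt",i,r.x.round(4),r.cost.round(2))
B=[[.015,.025,.026],[.015,-.025,.026],[-.015,-.025,.026],[-.015,.025,.026],[0,0,.026]]
tb=crop([(398,206),(497,190),(511,246),(414,270),(456,226)],[295,190]); sb=crop([(408,322),(350,390),(290,373),(350,303),(347,345)],[200,155])
for i in range(5):
    r=tri([(T,tb[i]),(S,sb[i])]); print("block pt",i,r.x.round(4),r.cost.round(2))
for nm,cs in (("both",[(T,0),(S,1)]),("top",[(T,0)]),("scene",[(S,1)])):
    out=[]
    for pts,o in ((J,(t,s)),(B,(tb,sb))):
        r=least_squares(lambda q:np.concatenate([(proj(c,rect(*q,pts))-o[k]).ravel() for c,k in cs]),[.45,-.1,0]); out.append(r.x); rms=np.sqrt(2*r.cost/len(r.fun)); print(nm,r.x.round(4),rms.round(2))
    j,b=out; c,s_=np.cos(j[2]),np.sin(j[2]); dx,dy=b[:2]-j[:2]
    print("  block in corner", round((c*dx+s_*dy-.083)*1e3,1), round((-s_*dx+c*dy-.118)*1e3,1), round(b[2]-j[2],3))
    if nm=="both": pickle.dump(out,open("fit0.pkl","wb"))
E
```

```text
jig pt 0 [0.5858 0.067  0.0194] 0.25
jig pt 1 [ 0.5683 -0.1925  0.0176] 0.12
jig pt 2 [0.3947 0.076  0.0176] 2.04
jig pt 3 [ 0.3799 -0.1786  0.008 ] 0.01
block pt 0 [ 0.5245 -0.0863  0.0257] 0.32
block pt 1 [ 0.5379 -0.1343  0.0266] 0.08
block pt 2 [ 0.5104 -0.1436  0.0263] 0.1
block pt 3 [ 0.4945 -0.0953  0.0252] 0.01
block pt 4 [ 0.5171 -0.1158  0.0277] 0.26
both [ 0.4825 -0.0572 -0.0612] 0.76
both [ 0.5168 -0.115   0.2969] 0.34
  block in corner -45.2 -173.6 0.358
top [ 0.4832 -0.0556 -0.0664] 0.21
top [ 0.5176 -0.1143  0.3084] 0.28
  block in corner -44.8 -174.3 0.375
scene [ 0.4823 -0.0589 -0.0547] 0.82
scene [ 0.5162 -0.1154  0.2862] 0.19
  block in corner -46.1 -172.6 0.341
```

```bash
cat >> h.py <<'E'
JIG=(.4828,-.057,-.063)
def cw(x,y,j=None):  # corner frame mm -> world xy
    return rect(*(j or JIG),[[.083+x/1e3,.118+y/1e3,0]])[0][:2]
def wc(p,j=None):
    j=j or JIG; c,s=np.cos(j[2]),np.sin(j[2]); dx,dy=p[0]-j[0],p[1]-j[1]
    return np.array([(c*dx+s*dy-.083)*1e3,(-s*dx+c*dy-.118)*1e3])
def move(st,xy,z,j=None):
    j=j or JIG; M=R.from_rotvec(st["tcp_rot"]).as_matrix()
    d=M.T@(np.array([*xy,z])-st["tcp_pos"])/.8
    ang=np.arctan2(M[1,1],M[0,1]); want=j[2]+np.pi/2; e=(want-ang+np.pi/2)%np.pi-np.pi/2
    print("shift",d.round(4),"turn",round(-e/2/np.pi,4),"| tcp corner",wc(st["tcp_pos"],j).round(1),"z",(st["tcp_pos"][2]*1e3).round(1),"F jig",(R.from_euler("z",-j[2]).apply(st["contact_force"])).round(2),"w",round(st["grip_width"]*1e3,1),"t",round(st["clock"],2), "axes x,y in jig", (R.from_euler("z",-j[2]).as_matrix()@M)[:2,:2].round(2).tolist())
E
python3 - <<'E'
from h import *; from rig import env
move(env.get_state(),cw(-98,-174),.20)
E
```

```text
shift [-0.5851 -0.6925  0.0066] turn -0.0596 | tcp corner [-330.8  512.9] z 204.5 F jig [-0.31 -0.04  0.25] w 93.8 t 0.1 axes x,y in jig [[-0.93, 0.37], [0.37, 0.93]]
```

Emit:
play_rows(
  series=[
    [[-0.585,-0.692,0.006],-0.06,-0.57],
    [[-0.585,-0.692,0.006],-0.06,-0.57],
    [[-0.585,-0.692,0.006],-0.06,-0.57],
    [[-0.585,-0.692,0.006],-0.06,-0.57],
    [[-0.585,-0.692,0.006],-0.06,-0.57],
    [[-0.585,-0.692,0.006],-0.06,-0.57],
    [[-0.585,-0.692,0.006],-0.06,-0.57],
    [[-0.585,-0.692,0.006],-0.06,-0.57],
  ],
)

```text
clock: 0.9
tcp_pos: [0.3797, 0.2009, 0.2026]
tcp_rot: [0.095, 3.14, -0.0]
contact_force: [0.8, 0.2, 0.5]
grip_width: 0.0334
finger_force: 0.0
```

```bash
python3 - <<'E'
from h import *; from rig import env
move(env.get_state(),cw(-98,-174),.20)
E
```

```text
shift [-0.1291 -0.384   0.0032] turn 0.0004 | tcp corner [-202.2  132.9] z 202.6 F jig [0.79 0.2  0.48] w 33.4 t 0.9 axes x,y in jig [[-1.0, -0.0], [-0.0, 1.0]]
```

Emit:
play_rows(
  series=[
    [[-0.12,-0.37,0.003],0,-0.57],
    [[-0.12,-0.37,0.003],0,-0.57],
    [[-0.12,-0.37,0.003],0,-0.57],
    [[-0.12,-0.37,0.003],0,-0.57],
    [[-0.12,-0.37,0.003],0,-0.57],
    [[-0.12,-0.37,0.003],0,-0.57],
    [[-0.12,-0.37,0.003],0,-0.57],
    [[-0.12,-0.37,0.003],0,-0.57],
  ],
)

```text
clock: 1.7
tcp_pos: [0.4575, -0.0996, 0.1999]
tcp_rot: [-0.1, -3.139, -0.001]
contact_force: [-1.4, 1.0, -0.2]
grip_width: 0.0201
finger_force: 0.0
```

```bash
python3 - <<'E'
from h import *; from rig import env
c=env.capture("wrist"); pickle.dump(c,open("w1.pkl","wb")); cv2.imwrite("pics/w1.png",c["img"]); print(c["origin"])
move(env.get_state(),cw(-98,-174),.10)
for n,p in (("block",[*cw(-45,-174),.026]),("corner",[*cw(0,0),.008]),("fence-y end in top",[*cw(0,-248),.02])): print(n,proj(c,p).round(1))
E
```

```text
[ 0.37560954 -0.09442697  0.37911291]
shift [-0.0099 -0.0167  0.1249] turn 0.0002 | tcp corner [-105.8 -160.7] z 199.9 F jig [-0.21  1.25  0.69] w 19.9 t 1.75 axes x,y in jig [[-1.0, -0.0], [-0.0, 1.0]]
block [[312.9 233.8]]
corner [[437.  258.5]]
fence-y end in top [[259.3 262.9]]
```

View pics/w1.png

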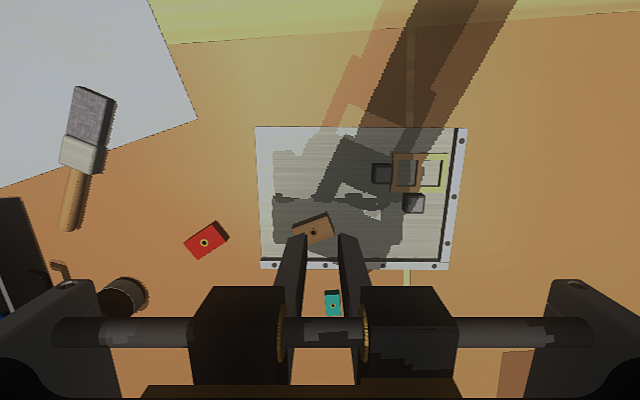

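The wrist view shows the block hole at (313,232), against (313,234) predicted. The fence's inner edge is at about row 262 and the corner is near (441,262), so the map is good to about 3 mm. Nothing lies under the fingers on the near side of the block, so I go down there.

Emit:
play_rows(
  series=[
    [[-0.01,-0.023,0.05],0,-0.57],
    [[-0.01,-0.023,0.1],0,-0.57],
    [[-0.01,-0.023,0.15],0,-0.57],
    [[-0.01,-0.023,0.19],0,-0.57],
    [[-0.01,-0.023,0.21],0,-0.57],
    [[-0.01,-0.023,0.21],0,-0.57],
    [[-0.01,-0.023,0.21],0,-0.57],
    [[-0.01,-0.023,0.21],0,-0.57],
  ],
)

```text
clock: 2.55
tcp_pos: [0.4657, -0.1171, 0.034]
tcp_rot: [0.093, 3.138, -0.002]
contact_force: [1.0, 0.2, -0.7]
grip_width: 0.0201
finger_force: 0.0
```

```bash
python3 - <<'E'
from h import *; from rig import env
move(env.get_state(),cw(-98,-179),.012)
E
```

```text
shift [0.0022 0.0001 0.0275] turn 0.0006 | tcp corner [ -96.3 -179. ] z 34.0 F jig [ 0.95  0.3  -0.71] w 20.1 t 2.55 axes x,y in jig [[-1.0, -0.0], [-0.0, 1.0]]
```

Emit:
play_rows(
  series=[
    [[0,0,0.012],0,-0.57],
    [[0,0,0.024],0,-0.57],
    [[0,0,0.027],0,-0.57],
    [[0,0,0.027],0,-0.57],
    [[-0.005,0,0.027],0,-0.57],
    [[-0.01,0,0.027],0,-0.57],
    [[-0.015,0,0.027],0,-0.57],
    [[-0.015,0,0.027],0,-0.57],
  ],
)

```text
clock: 3.35
tcp_pos: [0.4775, -0.1184, 0.0112]
tcp_rot: [0.095, 3.139, -0.001]
contact_force: [-0.8, 0.4, -1.0]
grip_width: 0.0205
finger_force: 0.0
```

```bash
python3 - <<'E'
from h import *; from rig import env
move(env.get_state(),cw(-38,-179),.012)
E
```

```text
shift [-0.0581  0.0006 -0.001 ] turn 0.0004 | tcp corner [ -84.5 -179.6] z 11.2 F jig [-0.82  0.33 -0.98] w 20.5 t 3.35 axes x,y in jig [[-1.0, -0.0], [-0.0, 1.0]]
```

Emit:
play_rows(
  series=[
    [[-0.005,0,-0.001],0,-0.57],
    [[-0.01,0,-0.001],0,-0.57],
    [[-0.015,0,-0.001],0,-0.57],
    [[-0.02,0,-0.001],0,-0.57],
    [[-0.025,0,-0.001],0,-0.57],
    [[-0.03,0,-0.001],0,-0.57],
    [[-0.035,0,-0.001],0,-0.57],
    [[-0.04,0,-0.001],0,-0.57],
  ],
)

```text
clock: 4.15
tcp_pos: [0.5089, -0.1201, 0.0116]
tcp_rot: [0.096, 3.14, -0.0]
contact_force: [-0.0, -0.1, -0.3]
grip_width: 0.0202
finger_force: 0.1
```

```bash
python3 - <<'E'
from h import *; from rig import env
c=env.capture("wrist"); pickle.dump(c,open("w2.pkl","wb")); cv2.imwrite("pics/w2.png",cv2.convertScaleAbs(c["img"],alpha=1.6))
t=env.capture("top"); a=t["img"][190:285,295:405]; cv2.imwrite("pics/t2.png",cv2.convertScaleAbs(cv2.resize(a,None,fx=6,fy=6,interpolation=cv2.INTER_CUBIC),alpha=1.5))
move(env.get_state(),cw(-38,-179),.012)
E
```

```text
shift [-0.0184  0.0005 -0.0003] turn 0.0004 | tcp corner [ -52.8 -179.4] z 11.7 F jig [ 0.34 -0.14 -0.95] w 20.0 t 4.25 axes x,y in jig [[-1.0, -0.0], [-0.0, 1.0]]
```

View pics/w2.png

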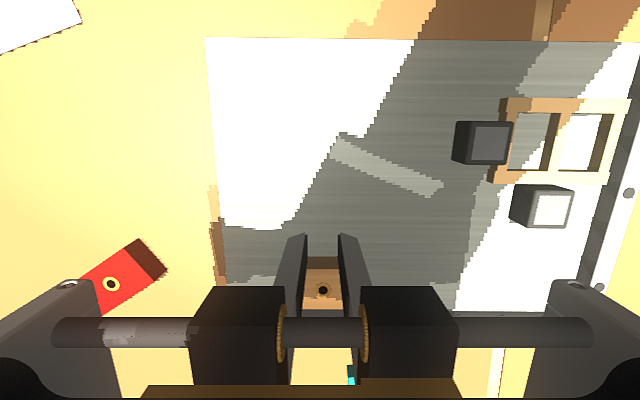

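The wrist view shows the block squared up between the fingertips, hole at (323,290), with its near edge lying flat along both fingers. I keep pushing slowly to the fence.

Emit:
play_rows(
  series=[
    [[-0.004,0,0],0,-0.57],
    [[-0.008,0,0],0,-0.57],
    [[-0.012,0,0],0,-0.57],
    [[-0.014,0,0],0,-0.57],
    [[-0.016,0,0],0,-0.57],
    [[-0.018,0,0],0,-0.57],
    [[-0.018,0,0],0,-0.57],
    [[-0.018,0,0],0,-0.57],
  ],
)

```text
clock: 5.05
tcp_pos: [0.5214, -0.1206, 0.0112]
tcp_rot: [-0.095, -3.136, -0.001]
contact_force: [-5.1, -0.3, 3.4]
grip_width: 0.0202
finger_force: 2.7
```

```bash
python3 - <<'E'
from h import *; from rig import env
move(env.get_state(),cw(-38,-179),.012)
E
```

```text
shift [-0.0031  0.0001 -0.001 ] turn 0.0004 | tcp corner [ -40.5 -179.1] z 11.2 F jig [-5.1  -0.59  3.36] w 20.2 t 5.05 axes x,y in jig [[-1.0, -0.0], [-0.0, 1.0]]
```

Emit:
play_rows(
  series=[
    [[-0.001,0.002,-0.001],0,-0.57],
    [[-0.001,0.005,-0.001],0,-0.57],
    [[-0.001,0.008,-0.001],0,-0.57],
    [[-0.001,0.012,-0.001],0,-0.57],
    [[-0.001,0.016,-0.001],0,-0.57],
    [[-0.001,0.02,-0.001],0,-0.57],
    [[-0.001,0.024,-0.001],0,-0.57],
    [[-0.001,0.028,-0.001],0,-0.57],
  ],
)

```text
clock: 5.85
tcp_pos: [0.5229, -0.0987, 0.0115]
tcp_rot: [-0.095, -3.135, 0.0]
contact_force: [-5.5, -2.4, 0.7]
grip_width: 0.0205
finger_force: 2.6
```

```bash
python3 - <<'E'
from h import *; from rig import env
move(env.get_state(),cw(-38,-25),.012)
c=env.capture("wrist"); cv2.imwrite("pics/w3.png",cv2.convertScaleAbs(c["img"][200:400],alpha=1.6))
E
```

```text
shift [-0.0033  0.1651 -0.0007] turn 0.0004 | tcp corner [ -40.3 -157.1] z 11.5 F jig [-5.33 -2.79  0.71] w 20.5 t 5.85 axes x,y in jig [[-1.0, -0.0], [-0.0, 1.0]]
```

View pics/w3.png

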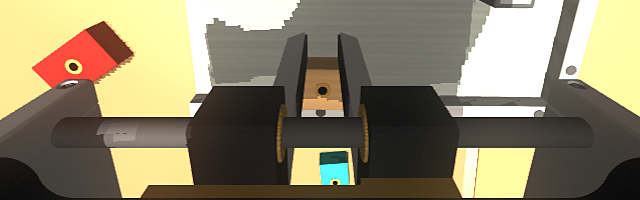

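The block rides with the fingers: its hole is still centred at (323,90) in the crop, and the fence is directly behind it with no visible gap. I continue along the fence.

Emit:
play_rows(
  series=[
    [[0,0.005,0],0,-0.57],
    [[0,0.01,0],0,-0.57],
    [[0,0.015,0],0,-0.57],
    [[0,0.02,0],0,-0.57],
    [[0,0.025,0],0,-0.57],
    [[0,0.03,0],0,-0.57],
    [[0,0.035,0],0,-0.57],
    [[0,0.04,0],0,-0.57],
  ],
)

```text
clock: 6.7
tcp_pos: [0.5253, -0.0666, 0.0116]
tcp_rot: [-0.095, -3.136, 0.0]
contact_force: [-5.0, -1.9, 0.6]
grip_width: 0.0208
finger_force: 2.2
```

```bash
python3 - <<'E'
from h import *; from rig import env
move(env.get_state(),cw(-38,-25),.012)
c=env.capture("wrist")["img"][200:400,250:400]; h=cv2.cvtColor(c,cv2.COLOR_BGR2GRAY)[75:105,55:90]; print("hole px",np.unravel_index(h.argmin(),h.shape)[1]+305)
E
```

```text
shift [-0.0028  0.1249 -0.0006] turn 0.0004 | tcp corner [ -40.  -124.9] z 11.6 F jig [-4.82 -2.25  0.58] w 20.8 t 6.7 axes x,y in jig [[-1.0, -0.0], [-0.0, 1.0]]
hole px 321
```

Emit:
play_rows(
  series=[
    [[-0.001,0.005,0],0,-0.57],
    [[-0.001,0.01,0],0,-0.57],
    [[-0.001,0.015,0],0,-0.57],
    [[-0.001,0.02,0],0,-0.57],
    [[-0.001,0.025,0],0,-0.57],
    [[-0.001,0.03,0],0,-0.57],
    [[-0.001,0.035,0],0,-0.57],
    [[-0.001,0.04,0],0,-0.57],
  ],
)

```text
clock: 7.55
tcp_pos: [0.5275, -0.0349, 0.0114]
tcp_rot: [-0.095, -3.135, 0.001]
contact_force: [-7.4, -4.0, 0.2]
grip_width: 0.0203
finger_force: 3.0
```

```bash
python3 - <<'E'
from h import *; from rig import env
move(env.get_state(),cw(-38,-25),.012)
c=env.capture("wrist")["img"][200:400,250:400]; h=cv2.cvtColor(c,cv2.COLOR_BGR2GRAY)[75:105,55:90]; print("hole px",np.unravel_index(h.argmin(),h.shape)[1]+305)
E
```

```text
shift [-0.0024  0.0852 -0.0008] turn 0.0004 | tcp corner [-39.8 -93.1] z 11.4 F jig [-7.1  -4.49  0.23] w 20.3 t 7.55 axes x,y in jig [[-1.0, -0.0], [-0.0, 1.0]]
hole px 319
```

Emit:
play_rows(
  series=[
    [[0,0.005,0],0,-0.57],
    [[0,0.01,0],0,-0.57],
    [[0,0.015,0],0,-0.57],
    [[0,0.02,0],0,-0.57],
    [[0,0.025,0],0,-0.57],
    [[0,0.03,0],0,-0.57],
    [[0,0.035,0],0,-0.57],
    [[0,0.04,0],0,-0.57],
  ],
)

```text
clock: 8.4
tcp_pos: [0.5298, -0.0029, 0.0115]
tcp_rot: [-0.095, -3.136, 0.001]
contact_force: [-5.5, -2.5, 1.1]
grip_width: 0.0202
finger_force: 2.5
```

```bash
python3 - <<'E'
from h import *; from rig import env
move(env.get_state(),cw(-38,-25),.012)
c=env.capture("wrist")["img"]; h=cv2.cvtColor(c[200:400,250:400],cv2.COLOR_BGR2GRAY)[75:105,55:90]; print("hole px",np.unravel_index(h.argmin(),h.shape)[1]+305)
cv2.imwrite("pics/w5.png",cv2.convertScaleAbs(cv2.resize(c[200:330,220:480],None,fx=3,fy=3),alpha=1.6))
E
```

```text
shift [-0.002   0.045  -0.0006] turn 0.0004 | tcp corner [-39.5 -61. ] z 11.5 F jig [-5.35 -2.89  1.09] w 20.2 t 8.4 axes x,y in jig [[-1.0, -0.0], [-0.0, 1.0]]
hole px 321
```

View pics/w5.png

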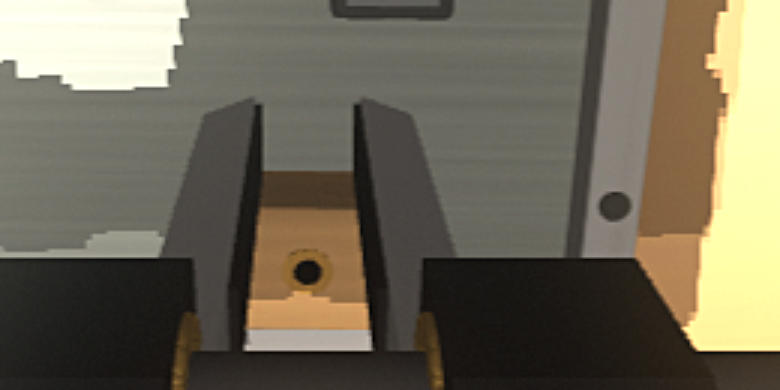

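The block is still centred, hole at (307,272) in the crop, and flush to the fence. The stop is about 35 mm ahead, so I take the last stretch slower.

Emit:
play_rows(
  series=[
    [[0,0.005,0],0,-0.57],
    [[0,0.01,0],0,-0.57],
    [[0,0.015,0],0,-0.57],
    [[0,0.02,0],0,-0.57],
    [[0,0.025,0],0,-0.57],
    [[0,0.03,0],0,-0.57],
    [[0,0.034,0],0,-0.57],
    [[0,0.038,0],0,-0.57],
  ],
)

```text
clock: 9.25
tcp_pos: [0.532, 0.0275, 0.0116]
tcp_rot: [-0.095, -3.137, 0.0]
contact_force: [-4.3, -2.5, 0.1]
grip_width: 0.0201
finger_force: 2.2
```

```bash
python3 - <<'E'
from h import *; from rig import env
move(env.get_state(),cw(-38,-25),.012)
E
```

```text
shift [-0.0015  0.0069 -0.0004] turn 0.0004 | tcp corner [-39.2 -30.5] z 11.6 F jig [-4.12 -2.77  0.14] w 20.1 t 9.25 axes x,y in jig [[-1.0, -0.0], [-0.0, 1.0]]
```

Emit:
play_rows(
  series=[
    [[-0.001,0.0015,0],0,-0.57],
    [[-0.001,0.003,0],0,-0.57],
    [[-0.001,0.0045,0],0,-0.57],
    [[-0.001,0.006,0],0,-0.57],
    [[-0.001,0.007,0],0,-0.57],
    [[-0.001,0.008,0],0,-0.57],
    [[-0.001,0.009,0],0,-0.57],
    [[-0.001,0.009,0],0,-0.57],
  ],
)

```text
clock: 10.05
tcp_pos: [0.5325, 0.0343, 0.0113]
tcp_rot: [-0.095, -3.135, 0.001]
contact_force: [-5.5, -3.2, -0.2]
grip_width: 0.0204
finger_force: 3.0
```

```bash
python3 - <<'E'
from h import *; from rig import env
move(env.get_state(),cw(-38,-25),.012)
c=env.capture("wrist")["img"]
cv2.imwrite("pics/w6.png",cv2.convertScaleAbs(cv2.resize(c[200:330,220:480],None,fx=3,fy=3),alpha=1.6))
E
```

```text
shift [-0.0014 -0.0016 -0.0008] turn 0.0004 | tcp corner [-39.1 -23.7] z 11.3 F jig [-5.24 -3.58 -0.15] w 20.4 t 10.05 axes x,y in jig [[-1.0, -0.0], [-0.0, 1.0]]
```

View pics/w6.png

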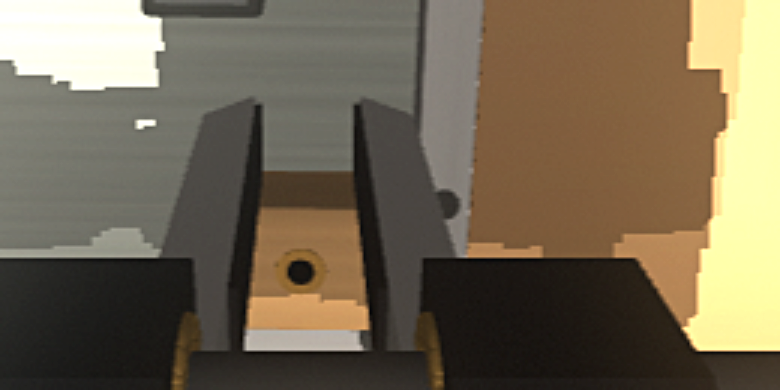

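The hole is now at (300,272), about 1 mm behind the fingers. The stop's inner face shows as a dark band at columns 416–424. I work out the remaining gap from this one camera.

```bash
python3 - <<'E'
from h import *; from rig import env
c=env.capture("wrist"); g=c["img"]; cv2.imwrite("pics/w6raw.png",g)
f=lambda u,v,z: wc(unproj(c,((u+.5)/3-.5+220,(v+.5)/3-.5+200),z)).round(1)
print("hole",f(300,272,.026)); print("stop top inner",f(423,30,.02),f(423,90,.02)); print("stop foot",f(416,30,.008),f(418,90,.008)); print("stop outer top",f(484,30,.02),f(475,150,.02))
print("fingers mid tip",wc(env.get_state()["tcp_pos"]).round(1))
print(g[218:222,354:386].mean(2).round(0)[1].astype(int).tolist())
E
```

```text
hole [-15.6 -25.2]
stop top inner [-68.3   0. ] [-55.1   0.5]
stop foot [-64.6   0.2] [-50.5   1.1]
stop outer top [-68.3  12.6] [-41.5  12.2]
fingers mid tip [-39.1 -23.7]
[66, 67, 66, 69, 57, 32, 36, 60, 84, 83, 82, 82, 81, 81, 81, 80, 81, 82, 79, 80, 80, 81, 81, 81, 81, 74, 58, 59, 59, 60, 59, 60]
```

By this camera the hole is 25.2 mm from the corner's y plane, and the stop is at about 0.3 mm, so the block is essentially home. To be sure, I re-grip the side 12 mm further back, press and nudge it once more toward the stop, then look at the slip and force.

Emit:
play_rows(
  series=[
    [[0.008,0,0],0,-0.57],
    [[0.015,0,0],0,-0.57],
    [[0.015,-0.008,0],0,-0.57],
    [[0.015,-0.016,0],0,-0.57],
    [[0.01,-0.016,0],0,-0.57],
    [[0.005,-0.016,0],0,-0.57],
    [[0.002,-0.016,0],0,-0.57],
    [[0,-0.016,0],0,-0.57],
  ],
)

```text
clock: 10.95
tcp_pos: [0.5319, 0.022, 0.0118]
tcp_rot: [-0.095, -3.133, 0.0]
contact_force: [-11.0, -1.6, 7.3]
grip_width: 0.0204
finger_force: 5.0
```

Emit:
play_rows(
  series=[
    [[0,0,0],0,-0.57],
    [[0,0.001,0],0,-0.57],
    [[0,0.002,0],0,-0.57],
    [[0,0.003,0],0,-0.57],
    [[0,0.004,0],0,-0.57],
    [[0,0.005,0],0,-0.57],
    [[0,0.006,0],0,-0.57],
    [[0,0.006,0],0,-0.57],
  ],
)

```text
clock: 11.75
tcp_pos: [0.5319, 0.0264, 0.0111]
tcp_rot: [-0.094, -3.134, 0.001]
contact_force: [-5.7, -4.0, -0.2]
grip_width: 0.0201
finger_force: 2.7
```

```bash
python3 - <<'E'
from h import *; from rig import env
move(env.get_state(),cw(-60,-40),.012)
E
```

```text
shift [ 0.026  -0.0104 -0.0009] turn 0.0004 | tcp corner [-39.2 -31.6] z 11.1 F jig [-5.42 -4.35 -0.16] w 20.1 t 11.75 axes x,y in jig [[-1.0, -0.0], [-0.0, 1.0]]
```

Emit:
play_rows(
  series=[
    [[0.006,0,0],0,-0.57],
    [[0.012,0,0],0,-0.57],
    [[0.015,0,0],0,-0.57],
    [[0.015,0,-0.01],0,-0.57],
    [[0.015,0,-0.03],0,-0.57],
    [[0.015,0,-0.07],0,-0.57],
    [[0.015,0,-0.12],0,-0.57],
    [[0.015,0,-0.18],0,-0.57],
  ],
)

```text
clock: 12.55
tcp_pos: [0.5214, 0.0276, 0.1575]
tcp_rot: [-0.095, -3.138, -0.0]
contact_force: [1.1, 0.3, -0.3]
grip_width: 0.0201
finger_force: 0.0
```

Emit:
play_rows(
  series=[
    [[0.05,0,-0.02],0,-0.57],
    [[0.1,0,-0.02],0,-0.57],
    [[0.12,-0.05,-0.02],0,-0.57],
    [[0.12,-0.11,-0.02],0,-0.57],
    [[0.12,-0.17,-0.02],0,-0.57],
    [[0.12,-0.2,-0.02],0,-0.57],
    [[0.12,-0.2,-0.02],0,-0.57],
    [[0.12,-0.2,-0.02],0,-0.57],
  ],
)

```text
clock: 13.35
tcp_pos: [0.4169, -0.1264, 0.1729]
tcp_rot: [0.097, 3.139, 0.0]
contact_force: [1.0, -0.3, 0.3]
grip_width: 0.0203
finger_force: 0.0
```

```bash
python3 - <<'E'
from h import *; from rig import env
move(env.get_state(),cw(-38,-25),.012)
t=env.capture("top"); c=env.capture("wrist"); s=env.capture("scene"); pickle.dump((t,c,s),open("end.pkl","wb"))
up=lambda a,f:cv2.convertScaleAbs(cv2.resize(a,None,fx=f,fy=f,interpolation=cv2.INTER_CUBIC),alpha=1.5)
a=up(t["img"][190:265,295:395],4); b=up(s["img"][155:230,240:340],4)
cv2.imwrite("pics/end.png",np.hstack([a,b]))
print(proj(t,[*cw(-15,-25),.026]), proj(s,[*cw(-15,-25),.026]), proj(c,[*cw(-15,-25),.026]))
E
```

```text
shift [-0.1332  0.2078  0.2012] turn 0.0002 | tcp corner [-144.4 -191.4] z 172.9 F jig [ 1.01 -0.2   0.33] w 20.3 t 13.35 axes x,y in jig [[-1.0, -0.0], [-0.0, 1.0]]
[[323.51191117 210.08341062]] [[307.11479756 191.85059804]] [[450.98015041 291.87671115]]
```

View pics/end.png

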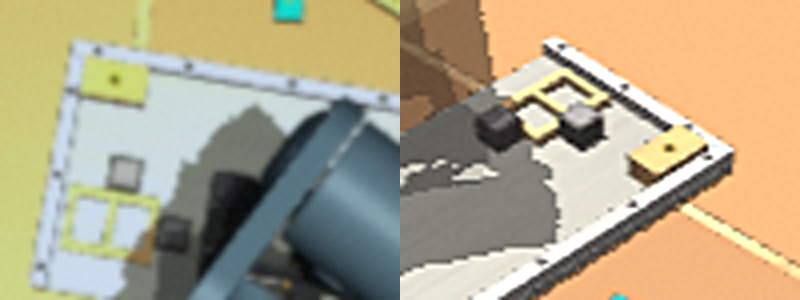

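Both views show the block square in the corner and flush with fence and stop. Its hole is at (323.7,209.7) in the top view, against (323.5,210.1) expected when home. The frame, magnets and the rest of the visible bench are unmoved, and the hand is clear.

```bash
python3 -c "
from rig import env
print(env.sign_off())"
```

```text
the job is handed in; nothing more can be done
None
```

I pushed the beech block flat to the long fence, slid it pinned until it butted against the end stop, moved the hand clear and handed the job in after about 13 s; the last pictures show it square in the corner, with no verdict returned.

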